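# Find the slide clamp with the tired leaf spring

### The arm

A 7-joint arm with a two-finger parallel gripper is mounted at the origin on a cart in front of the work surface, level with it; the furniture and walls round the work are solid. World frame = base frame: x ahead of the robot, y to its left, z up, the work surface at z = 0. Lengths are in m, angles in rad, forces in N, time in s.
With the tool pointing down it reaches from about 0.4 to 0.85 m from the base axis. Payload 10.4 kg.
Tool frame: the origin (TCP) lies at the centre of the arm's flange, where the gripper is bolted on; the fingertips stand 182 mm ahead of it and the grasp point (between the pads) lies r.grasp_offset ahead of it (r.grasp_offset is the distance from the TCP to the grasp point, in m); z points along the fingers, y is the line along which they close (so a half turn about z gives the same grasp; the last joint's range is limited). The gripper opens to 87 mm and grips with 3 to 60 N. Pads are 19 mm wide; open, the fingers measure 117 mm over their backs; the gripper's body (75 mm by 190 mm) begins 51 mm behind the grasp point.
Start: joints at [-1.156, 0.332, -0.065, 1.46, 0.022, 1.35, -0.088], TCP at [0.265, 0.566, 0.405] pointing down, gripper open.
Joint ranges: [-2.6, 2.6], [-0.5, 2.12], [-1.47, 1.34], [0.16, 2.42], [-1.27, 4.41], [0.06, 2.06], [-2.6, 2.6]. Speed limits (rad/s): [2.22, 2.22, 2.79, 2.79, 3.14, 3.14, 3.14].

### API

Orientations are given as a unit quaternion [x, y, z, w].
In Python, from bench import status, vision, job, spotter, r gives the robot as it stands. The module is installed in compiled form; this text tells all that it offers.
- The arm moves only by the tool play_rows, never from a script. Its argument "series" is a list of rows, each a list of 6 numbers: the shift along the tool's x, y, z each as a share of 150 mm, from -1 to 1, then the turn, a rotation vector about the tool's x, y, z each as a share of 30 degrees, from -1 to 1. In form: [[x, y, z, ax, ay, az], ...]. A call has 1 to 5 rows; each row is the pose to reach, as a shift and turn from the pose commanded when the call began, along the tool's axes at that moment; what a row does not reach only later rows make up. A row lasts 1/10 s, in which the tool goes at most 50 mm and 8.59 degrees, less where a joint would pass 70% of its speed; a pose out of reach is approached as far as the arm can. A call with a number of a shift or a turn outside -1 to 1 is refused whole. A call with a gripper value outside its range is refused whole. "fingers" is the opening, from -1 (shut) to 1 (fully open), set as the call begins (left out, the last holds). The fingers move at their own pace and stop on an object; "squeeze" is the grip in N (left out, the last holds). Time passes only in rows, so rows that repeat a pose let the fingers close. It gives the time, the measured TCP pose, the force, the opening and the grip force at its end, in the units of the state.
- status.read_state(): the state, without advancing time (a new reading comes with each control period).
- vision.camera(name): name is "scene" or "top" or "wrist"; returns the picture (480x640x3 uint8, blue, green, red); there is no depth.
- vision.calibration(name): a dict with "fx", "fy", "cx", "cy" (pixels), "D" ([k1, k2, p1, p2, k3] as OpenCV has them; the pictures are not rectified), "rvec" (rotation vector, rad) and "tvec" (3), from world to camera coordinates, as OpenCV has them; the wrist camera has in their place "T_tool_cam" (4x4, takes a point from camera to tool coordinates, whose origin is the TCP and whose axes are the flange's). Camera axes: x right, y down, z forward; pixel columns grow to the right and rows downward; lengths in m; the calibration is good to about 2 mm. A picture is of the moment at which its call begins: read the wrist's pose just before it. calibration takes no time and is no camera call.
- job.close_job(): hands the job in; it is judged then, once.
Trained networks look in the newest picture that a camera, given by its name, has taken for a name from the list of things; names that differ only in an ending like _2 or _b are one class to them, and where a whole thing is asked for, a point or a joint stands for the part that bears it (a point fixed in the world has none). Each returns a list of dicts, best first, with "conf" (0 to 1); they miss things now and then, are a little off and sometimes report something else, mostly with a low value. They report only what shows in the picture. A call takes as long as a camera call.
- spotter.boxes_of(camera, name): "point" ([x, y, z] in m, in world coordinates, good to about 4 mm: the middle of the surface that is visible of it).
- spotter.regions_of(camera, name): "pixels" (480x640 bool, what is visible of it).
The state is a dict: "time": time; "joint_positions": joint angles; "joint_vel": joint speeds; "joint_torque": joint torques, N m; "ee_pos": TCP position; "eef_rot": TCP orientation; "ft_force": force on the tool from outside, world axes, zero at the start; "torque": the same for the moment, N m; "width": finger opening in m; "grip_force": force on a finger pad.
Only numpy, scipy, OpenCV 4.12 (cv2) and the standard library are available. Lean on these libraries where they do the work, as an engineer would, in place of code of your own. Each camera call takes 0.05 s, during which the arm holds its last target. There are 200 camera calls.

### The job

One of the three slide clamps has a tired leaf spring that gives more than twice as far as the others. Going from left to right as seen from the robot, press each clamp on the orange pad at mid-span with about 5 N (never over 12 N) for half a second and judge how far its leaf gives; then take the tired one by its blue block, set it down upright in the yellow tray without dropping it, and press it there once more in the same way to confirm. Leave the two sound clamps where they stand and do not disturb the dish or the pack of slides.

Things in the scene. Friction and masses are not known exactly. Their poses are not given: they have to be found in the camera images.
- clamp_1: Slide clamp, loose, 0.35 kg; all three look alike. Aluminium base plate 90 (x) x 44 (y) x 8 mm; at its +x end (far from the robot) a blue block 26 (x) x 44 (y) mm, flush with the plate, centre at x = +32 mm, top 48 mm up: grip it across its 44 mm (along y). A steel leaf 60 x 18 mm runs free from it towards -x, 40 mm up. Origin: centre of the underside; z up; yaw at the start within 0.45 rad of 0
- clamp_2: Slide clamp, loose, 0.35 kg; all three look alike. Aluminium base plate 90 (x) x 44 (y) x 8 mm; at its +x end (far from the robot) a blue block 26 (x) x 44 (y) mm, flush with the plate, centre at x = +32 mm, top 48 mm up: grip it across its 44 mm (along y). A steel leaf 60 x 18 mm runs free from it towards -x, 40 mm up. Origin: centre of the underside; z up; yaw at the start within 0.45 rad of 0
- clamp_3: Slide clamp, loose, 0.35 kg; all three look alike. Aluminium base plate 90 (x) x 44 (y) x 8 mm; at its +x end (far from the robot) a blue block 26 (x) x 44 (y) mm, flush with the plate, centre at x = +32 mm, top 48 mm up: grip it across its 44 mm (along y). A steel leaf 60 x 18 mm runs free from it towards -x, 40 mm up. Origin: centre of the underside; z up; yaw at the start within 0.45 rad of 0
- pad_1: Orange domed pad, 12 mm wide, 6.5 mm high, at mid-span on the leaf of clamp_1, 11 mm from the clamp's origin along its -x. Origin: top of the dome, 47 mm above the worktop when free; it sinks as the leaf bends and springs back. A sound leaf yields about 0.8 mm per newton here (4 mm at 5 N), a tired one 2 mm per newton (10 mm at 5 N)
- pad_2: Orange domed pad, 12 mm wide, 6.5 mm high, at mid-span on the leaf of clamp_2, 11 mm from the clamp's origin along its -x. Origin: top of the dome, 47 mm above the worktop when free; it sinks as the leaf bends and springs back. A sound leaf yields about 0.8 mm per newton here (4 mm at 5 N), a tired one 2 mm per newton (10 mm at 5 N)
- pad_3: Orange domed pad, 12 mm wide, 6.5 mm high, at mid-span on the leaf of clamp_3, 11 mm from the clamp's origin along its -x. Origin: top of the dome, 47 mm above the worktop when free; it sinks as the leaf bends and springs back. A sound leaf yields about 0.8 mm per newton here (4 mm at 5 N), a tired one 2 mm per newton (10 mm at 5 N)
- tray: Yellow open tray, fixed to the worktop behind the clamps, left of the grey shelf upright that hangs from z = 0.245 m up at x over 0.66, y -0.05 to -0.01 m (come to the tray from the front, clear of it), 150 (x) x 180 (y) x 22 mm outside, walls and floor 4 mm thick. Origin: centre of its underside; z up; yaw at the start within 0.2 rad of 0
- slide_stack: Pack of glass slides, 27 x 76 x 12 mm, grey with a paper band, lying right of the clamps. Origin: centre of its underside. Bystander
- dish: Closed culture dish with pink content, 90 mm in diameter, 17 mm high. Origin: centre of its underside. Bystander

How it is judged:
On the way, in this order (a step that is already met when the one before it is completed fails the run):
1. the left clamp is pressed on its orange pad with 3 to 9 N for 0.25 s (((contact force between anything else and pad_1 between 3 and 9 N and y of clamp_1 in the frame of clamp_2 above 0 m and y of clamp_1 in the frame of clamp_3 above 0 m) or (contact force between anything else and pad_2 between 3 and 9 N and y of clamp_2 in the frame of clamp_1 above 0 m and y of clamp_2 in the frame of clamp_3 above 0 m) or (contact force between anything else and pad_3 between 3 and 9 N and y of clamp_3 in the frame of clamp_1 above 0 m and y of clamp_3 in the frame of clamp_2 above 0 m))), for 0.25 s.
2. the middle clamp is pressed on its orange pad with 3 to 9 N for 0.25 s (((contact force between anything else and pad_1 between 3 and 9 N and y of clamp_2 in the frame of clamp_1 above 0 m and y of clamp_1 in the frame of clamp_3 above 0 m) or (contact force between anything else and pad_1 between 3 and 9 N and y of clamp_3 in the frame of clamp_1 above 0 m and y of clamp_1 in the frame of clamp_2 above 0 m) or (contact force between anything else and pad_2 between 3 and 9 N and y of clamp_1 in the frame of clamp_2 above 0 m and y of clamp_2 in the frame of clamp_3 above 0 m) or (contact force between anything else and pad_2 between 3 and 9 N and y of clamp_3 in the frame of clamp_2 above 0 m and y of clamp_2 in the frame of clamp_1 above 0 m) or (contact force between anything else and pad_3 between 3 and 9 N and y of clamp_1 in the frame of clamp_3 above 0 m and y of clamp_3 in the frame of clamp_2 above 0 m) or (contact force between anything else and pad_3 between 3 and 9 N and y of clamp_2 in the frame of clamp_3 above 0 m and y of clamp_3 in the frame of clamp_1 above 0 m))), for 0.25 s.
3. the right clamp is pressed on its orange pad with 3 to 9 N for 0.25 s (((contact force between anything else and pad_1 between 3 and 9 N and y of each of clamp_2, clamp_3 in the frame of clamp_1 above 0 m) or (contact force between anything else and pad_2 between 3 and 9 N and y of each of clamp_1, clamp_3 in the frame of clamp_2 above 0 m) or (contact force between anything else and pad_3 between 3 and 9 N and y of each of clamp_1, clamp_2 in the frame of clamp_3 above 0 m))), for 0.25 s.
4. a clamp is inside the tray, less than 8 mm above its floor and still in the fingers (not dropped) (((x of clamp_1 in the frame of tray between -0.05 and 0.05 m and y of clamp_1 in the frame of tray between -0.065 and 0.065 m and z of clamp_1 in the frame of tray below 0.012 m and contact force between the fingers and clamp_1 above 0.5 N) or (x of clamp_2 in the frame of tray between -0.05 and 0.05 m and y of clamp_2 in the frame of tray between -0.065 and 0.065 m and z of clamp_2 in the frame of tray below 0.012 m and contact force between the fingers and clamp_2 above 0.5 N) or (x of clamp_3 in the frame of tray between -0.05 and 0.05 m and y of clamp_3 in the frame of tray between -0.065 and 0.065 m and z of clamp_3 in the frame of tray below 0.012 m and contact force between the fingers and clamp_3 above 0.5 N))), for 0.02 s.
5. the clamp standing in the tray, pressed on its pad with 2.5 to 7 N for 0.25 s, gives more than 6 mm there: it is the tired one (((x of clamp_1 in the frame of tray between -0.05 and 0.05 m and y of clamp_1 in the frame of tray between -0.065 and 0.065 m and z of clamp_1 in the frame of tray below 0.007 m and contact force between anything else and pad_1 between 2.5 and 7 N and z of pad_1 in the frame of clamp_1 below 0.0412 m) or (x of clamp_2 in the frame of tray between -0.05 and 0.05 m and y of clamp_2 in the frame of tray between -0.065 and 0.065 m and z of clamp_2 in the frame of tray below 0.007 m and contact force between anything else and pad_2 between 2.5 and 7 N and z of pad_2 in the frame of clamp_2 below 0.0412 m) or (x of clamp_3 in the frame of tray between -0.05 and 0.05 m and y of clamp_3 in the frame of tray between -0.065 and 0.065 m and z of clamp_3 in the frame of tray below 0.007 m and contact force between anything else and pad_3 between 2.5 and 7 N and z of pad_3 in the frame of clamp_3 below 0.0412 m))), for 0.25 s.
At the end, for the whole second after the job is handed in: The tired clamp stands upright (within 0.08 rad) and at rest on the tray's floor (underside no more than 3 mm above it, origin within 50 mm of the tray's middle along its x and 65 mm along its y), and the two sound clamps stand upright within 30 mm of where they started (((x of clamp_1 in the frame of tray between -0.05 and 0.05 m and y of clamp_1 in the frame of tray between -0.065 and 0.065 m and z of clamp_1 in the frame of tray below 0.007 m and linear speed of clamp_1 below 0.02 m/s and angle between each of clamp_1, clamp_2, clamp_3's own z axis and vertical below 0.08 rad and distance of each of clamp_2, clamp_3 from where it was at the start of the episode below 0.03 m) or (x of clamp_2 in the frame of tray between -0.05 and 0.05 m and y of clamp_2 in the frame of tray between -0.065 and 0.065 m and z of clamp_2 in the frame of tray below 0.007 m and linear speed of clamp_2 below 0.02 m/s and angle between each of clamp_1, clamp_2, clamp_3's own z axis and vertical below 0.08 rad and distance of each of clamp_1, clamp_3 from where it was at the start of the episode below 0.03 m) or (x of clamp_3 in the frame of tray between -0.05 and 0.05 m and y of clamp_3 in the frame of tray between -0.065 and 0.065 m and z of clamp_3 in the frame of tray below 0.007 m and linear speed of clamp_3 below 0.02 m/s and angle between each of clamp_1, clamp_2, clamp_3's own z axis and vertical below 0.08 rad and distance of each of clamp_1, clamp_2 from where it was at the start of the episode below 0.03 m))); the robot touches nothing.
It fails at once if a pad is pressed with more than 12 N (contact force between anything else and pad_1 above 12 N or contact force between anything else and pad_2 above 12 N or contact force between anything else and pad_3 above 12 N).
It fails at once if the pack of slides or the dish is moved more than 30 mm (distance of any of slide_stack, dish from where it was at the start of the episode above 0.03 m).
It also fails if it takes over 66 s, if anything falls off the work surface, if the arm or the gripper's body presses on something with over 40 N, if the wrist force passes 120 N, or if a joint passes its speed limit or range.

## Working session

There is one attempt and no reset: what is moved stays moved. The work goes in short steps, Python scripts to look and compute and a tool call to move; the robot and the scene stay as the last step left them, time stands still between calls to the robot, and variables do not carry over. Pictures are saved under pics/ and viewed, at most 10 in all, crops included, and the job is handed in when it is done.

Besides the shell and the picture viewer there is one more tool, called after "Request:" by a JSON object that holds its "method" and its "body". play_rows: Moves the arm, as the interface text tells. Shift numbers are shares of 150 mm and turn numbers shares of 30 degrees, none past 1 either way. Its arguments: {"type":"object","properties":{"series":{"type":"array","items":{"type":"array","items":{"type":"number"}}},"fingers":{"type":"number"},"squeeze":{"type":"number"}},"required":["series"]}

```bash
mkdir -p pics; cat > h.py <<'E'
import numpy as np, cv2
from scipy.spatial.transform import Rotation as R
from bench import status, vision, job, spotter, r
def ray(cam,px):
    c=vision.calibration(cam); K=np.array([[c['fx'],0,c['cx']],[0,c['fy'],c['cy']],[0,0,1]])
    u=cv2.undistortPoints(np.array(px,float).reshape(-1,1,2),K,np.array(c['D'])).reshape(-1,2)
    d=np.c_[u,np.ones(len(u))]
    if 'rvec' in c:
        Rm=cv2.Rodrigues(np.array(c['rvec'],float))[0]; o=-Rm.T@np.array(c['tvec']).ravel(); d=d@Rm
    else:
        s=status.read_state(); T=np.array(c['T_tool_cam']); Rt=R.from_quat(s['eef_rot']).as_matrix()
        o=np.array(s['ee_pos'])+Rt@T[:3,3]; d=d@(Rt@T[:3,:3]).T
    return o,d
def atz(cam,px,z):
    o,d=ray(cam,px); return o+d*((z-o[2])/d[:,2])[:,None]
def rect(cam,m,z):
    # oriented rectangle of mask's outline on plane z: centre, sizes, angle
    c=max(cv2.findContours(m.astype(np.uint8),0,1)[0],key=cv2.contourArea).reshape(-1,2)
    p=atz(cam,c,z)[:,:2]; b=cv2.boxPoints(cv2.minAreaRect((p*1000).astype(np.float32)))
    return b
E
cat > a.py <<'E'
from h import *
s=status.read_state(); print({k:np.round(v,4) for k,v in s.items()}, r.grasp_offset)
for c in ['top','scene']:
    im=vision.camera(c); cv2.imwrite(f'pics/{c}0.png',im)
    for n in ['clamp_1','pad_1','tray','dish','slide_stack']:
        print(c,n,[(np.round(d['point'],3).tolist(),round(d['conf'],2)) for d in spotter.boxes_of(c,n)])
E
python3 a.py
```

```text
{'time': np.float64(0.0), 'joint_positions': array([-1.1556,  0.3329, -0.0647,  1.4609,  0.0216,  1.3499, -0.0885]), 'joint_vel': array([-0.0002,  0.0005,  0.0007,  0.0005,  0.0001, -0.0001,  0.0008]), 'joint_torque': array([ 1.50000e-03, -6.23257e+01,  2.57000e-02, -3.89906e+01,
       -6.12000e-02,  3.98000e-02,  1.00000e-04]), 'ee_pos': array([0.2649, 0.5659, 0.404 ]), 'eef_rot': array([ 2.171e-01,  9.761e-01, -7.000e-04, -1.000e-04]), 'ft_force': array([-0.6528,  0.2964, -0.6872]), 'torque': array([-0.0117,  0.022 , -0.003 ]), 'grip_force': np.float64(0.0), 'width': np.float64(0.087)} 0.1635
top clamp_1 [([0.439, 0.171, 0.04], 0.96), ([0.432, -0.026, 0.039], 0.94), ([0.451, -0.147, 0.042], 0.75)]
top pad_1 []
top tray [([0.66, 0.167, 0.003], 0.77)]
top dish [([0.473, 0.33, 0.016], 0.58)]
top slide_stack [([0.441, -0.323, 0.012], 0.71)]
scene clamp_1 [([0.436, -0.033, 0.01], 0.93), ([0.448, -0.156, 0.011], 0.78), ([0.442, 0.166, 0.013], 0.7)]
scene pad_1 []
scene tray []
scene dish [([0.474, 0.32, 0.016], 0.83)]
scene slide_stack [([0.445, -0.332, 0.01], 0.77)]
```

View pics/top0.png

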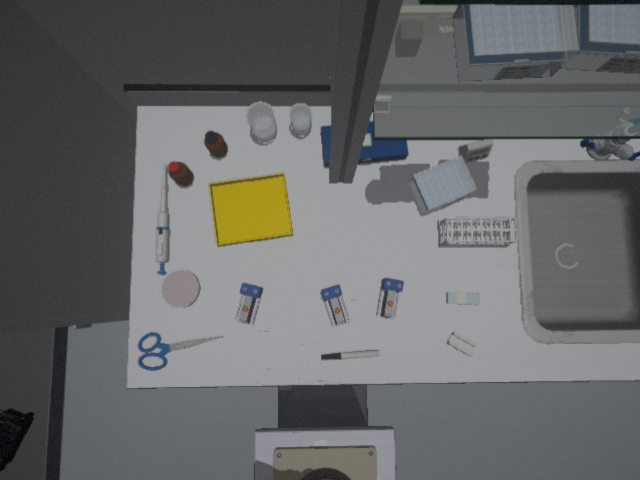

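View pics/scene0.png

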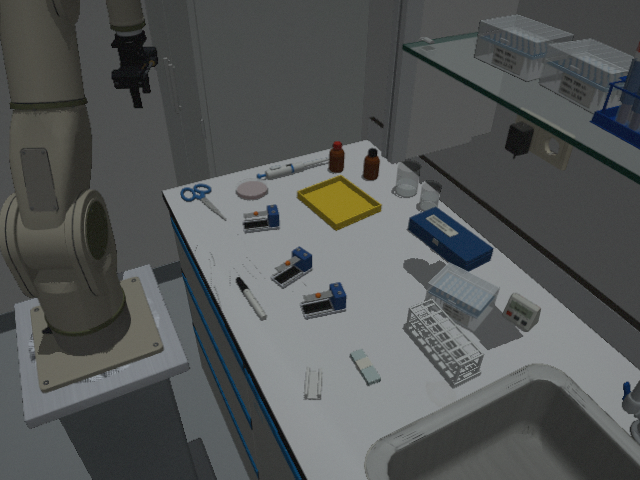

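The top view shows the clamps at pixels (249,303), (335,305) and (390,298), the tray at (251,209), and the dish at (181,289). The scene view agrees, with the clamps upright and their blue blocks facing away from the robot. Next I'll measure the pads and blocks by colour.

```bash
cat > m.py <<'E'
from h import *
def blobs(cam,im,lo,hi,z,mn,mx):
    hsv=cv2.cvtColor(im,cv2.COLOR_BGR2HSV); m=cv2.inRange(hsv,lo,hi)
    n,l,st,ce=cv2.connectedComponentsWithStats(m)
    return [(int(st[i,4]),ce[i].round(1).tolist(),atz(cam,[ce[i]],z)[0].round(4).tolist()) for i in range(1,n) if mn<=st[i,4]<=mx]
O=((5,90,60),(17,255,255)); B=((100,120,40),(125,255,255)); Y=((22,150,100),(35,255,255))
def show(cam,im,k=1):
    print('pad',*blobs(cam,im,*O,.0445,8*k,400*k),sep='\n'); print('blue',*blobs(cam,im,*B,.048,60*k,900*k),sep='\n')
if __name__=='__main__':
    im=cv2.imread('pics/top0.png'); show('top',im)
    hsv=cv2.cvtColor(im,cv2.COLOR_BGR2HSV)
    b=rect('top',cv2.inRange(hsv,*Y),.022); print('tray',b.round(0).tolist(),b.mean(0))
E
python3 m.py
```

```text
pad
(99, [215.1, 142.8], [0.8095, 0.2477, 0.0445])
(101, [179.1, 172.1], [0.7399, 0.3289, 0.0445])
(19, [389.8, 303.2], [0.4342, -0.1506, 0.0445])
(19, [244.8, 308.4], [0.4266, 0.1756, 0.0445])
(19, [337.0, 310.2], [0.4199, -0.0309, 0.0445])
blue
(759, [383.0, 146.9], [0.7974, -0.1436, 0.048])
(244, [326.2, 141.5], [0.8109, -0.0108, 0.048])
(111, [392.5, 284.4], [0.4763, -0.1573, 0.048])
(116, [250.2, 290.0], [0.4674, 0.1634, 0.048])
(116, [331.0, 292.2], [0.4603, -0.0178, 0.048])
(348, [153.7, 351.3], [0.336, 0.3726, 0.048])
tray [[572.0, 247.0], [597.0, 71.0], [744.0, 91.0], [720.0, 267.0]] [658.3592  169.01617]
```

```bash
cat > to.py <<'E'
import sys
from h import *
# usage: to.py x y tipz yaw(clamp)  -> shares from the present pose, tip down
x,y,z,yaw=map(float,sys.argv[1:5]); s=status.read_state()
Rc=R.from_quat(s['eef_rot'])
best=None
for k in (0,np.pi):
    # tool z down, tool y along +-clamp y
    Rt=R.from_matrix(np.array([[-np.cos(yaw+k),-np.sin(yaw+k),0],[-np.sin(yaw+k),np.cos(yaw+k),0],[0,0,-1.]]) @ np.eye(3)) if False else R.from_euler('z',yaw+k)*R.from_matrix(np.diag([-1.,1,-1]))
    w=(Rc.inv()*Rt).as_rotvec()
    if best is None or np.linalg.norm(w)<np.linalg.norm(best): best=w
d=Rc.inv().apply(np.array([x,y,z+.182])-s['ee_pos'])
print('t',round(s['time'],2),'shift',(d/.15).round(3),'turn',(best/np.radians(30)).round(3),'rows',np.ceil(max(np.linalg.norm(d)/.05,np.degrees(np.linalg.norm(best))/8.59)),'F',np.round(s['ft_force'],2))
E
sed -i 's/Rt=R.from_matrix.*if False else /Rt=/' to.py; python3 to.py .4266 .1756 .14 -.29
```

```text
t 0.6 shift [-2.079 -1.901  0.552] turn [ 0.    -0.    -0.282] rows 9.0 F [-0.48 -0.21  0.79]
```

Request:
{"method": "play_rows", "body": {"series": [[-0.22,-0.2,0.05,0,0,0],[-0.44,-0.4,0.1,0,0,0],[-0.66,-0.6,0.16,0,0,0],[-0.88,-0.8,0.22,0,0,0],[-1,-0.94,0.25,0,0,0]], "fingers": -1, "squeeze": 20}}

```text
time: 1.1
ee_pos: [0.3426, 0.3715, 0.3667]
eef_rot: [0.219, 0.976, -0.0, 0.0]
ft_force: [1.1, 0.4, 0.5]
width: 0.0549
grip_force: 0.0
```

Request:
{"method": "play_rows", "body": {"series": [[-0.22,-0.2,0.05,0,0,0],[-0.44,-0.4,0.1,0,0,0],[-0.66,-0.6,0.16,0,0,-0.1],[-0.88,-0.8,0.22,0,0,-0.2],[-1,-0.94,0.25,0,0,-0.28]]}}

```text
time: 1.6
ee_pos: [0.418, 0.1802, 0.3293]
eef_rot: [0.146, 0.989, -0.0, 0.0]
ft_force: [0.3, -0.1, 1.8]
width: 0.0152
grip_force: 0.0
```

```bash
cat > w.py <<'E'
import sys
from m import *
s=status.read_state(); print(np.round(s['ee_pos'],4),np.round(s['eef_rot'],4),np.round(s['ft_force'],2),round(s['width'],3))
im=vision.camera('wrist'); cv2.imwrite(f'pics/{sys.argv[1]}.png',im); show('wrist',im,20)
E
python3 w.py w1; python3 to.py .4266 .1756 .06 -.29
```

```text
[0.418  0.1802 0.3293] [ 1.456e-01  9.893e-01 -2.000e-04  1.000e-04] [ 0.29 -0.13  1.76] 0.015
pad
(177, [324.9, 245.6], [0.4258, 0.1727, 0.0445])
blue
(3463, [533.5, 58.6], [0.3333, 0.3578, 0.048])
t 1.65 shift [-0.053  0.008  0.579] turn [-0.004  0.    -0.006] rows 2.0 F [ 1.04 -4.88 -1.34]
```

View pics/w1.png

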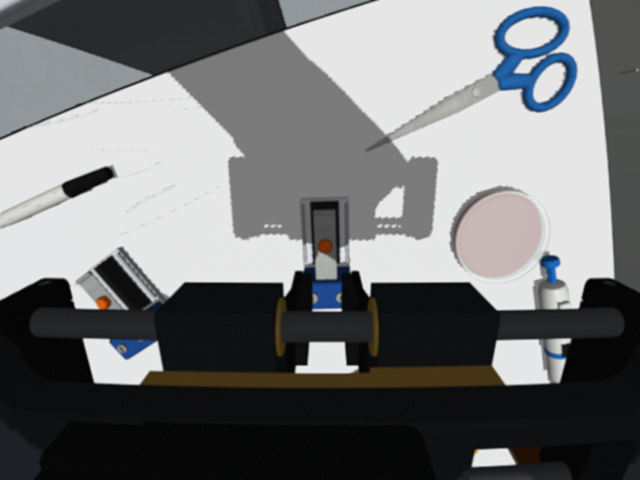

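The wrist view shows the left pad at (325,246), between and just ahead of the fingers, and the clamp is square to the gripper. The wrist and top estimates agree to 3 mm, so I'll use (0.426, 0.174).

Request:
{"method": "play_rows", "body": {"series": [[-0.05,0.0,0.2,0,0,0],[-0.05,0.0,0.4,0,0,0],[-0.05,0.0,0.5,0,0,0],[-0.05,0.0,0.5,0,0,0]]}}

```text
time: 2.05
ee_pos: [0.4235, 0.1812, 0.253]
eef_rot: [0.145, 0.989, -0.001, -0.001]
ft_force: [0.2, 0.3, 0.3]
width: 0.0006
grip_force: 0.0
```

```bash
python3 w.py w2; python3 to.py .426 .174 .047 -.29;python3 -c "
from h import *
for i in range(4):
  vision.camera('top'); print(np.round(status.read_state()['ft_force'],2))"
```

```text
[0.4235 0.1812 0.253 ] [ 0.1451  0.9894 -0.0011 -0.0014] [0.2  0.32 0.28] 0.001
pad
blue
(4245, [592.7, 44.2], [0.3424, 0.35, 0.048])
t 2.1 shift [-0.027 -0.044  0.17 ] turn [-0.002 -0.002 -0.002] rows 1.0 F [0.25 0.32 0.24]
[-1.15 -0.2   0.71]
[ 0.86 -0.09 -0.51]
[ 0.3  -0.35 -0.02]
[0.67 0.34 0.29]
```

Request:
{"method": "play_rows", "body": {"series": [[-0.02,-0.04,0.1,0,0,0],[-0.02,-0.04,0.15,0,0,0],[-0.02,-0.04,0.15,0,0,0],[-0.02,-0.04,0.15,0,0,0]]}}

```text
time: 2.7
ee_pos: [0.4255, 0.175, 0.2327]
eef_rot: [0.145, 0.989, 0.0, 0.0]
ft_force: [-0.1, 0.7, -0.4]
width: 0.0004
grip_force: 0.0
```

Request:
{"method": "play_rows", "body": {"series": [[0,0,0.01,0,0,0],[0,0,0.02,0,0,0],[0,0,0.02,0,0,0],[0,0,0.02,0,0,0]]}}

```text
time: 3.1
ee_pos: [0.4254, 0.1748, 0.2293]
eef_rot: [0.145, 0.989, 0.0, 0.0]
ft_force: [0.1, -0.0, -0.2]
width: 0.0001
grip_force: 0.0
```

Request:
{"method": "play_rows", "body": {"series": [[0,0,0.007,0,0,0],[0,0,0.013,0,0,0],[0,0,0.013,0,0,0],[0,0,0.013,0,0,0]]}}

```text
time: 3.5
ee_pos: [0.4255, 0.1748, 0.2273]
eef_rot: [0.145, 0.989, 0.0, -0.0]
ft_force: [-0.1, 1.3, 0.9]
width: 0.0006
grip_force: 0.4
```

```bash
cat > f.py <<'E'
from h import *
F=[];
for i in range(6):
    vision.camera('top'); s=status.read_state(); F.append(s['ft_force'])
print(round(s['time'],2),np.mean(F,0).round(2),'tip',(s['ee_pos'][2]-.182).round(4),s['ee_pos'].round(4))
E
python3 f.py
```

```text
3.8 [-0.56  0.24  1.1 ] tip 0.0453 [0.4255 0.1748 0.2273]
```

Request:
{"method": "play_rows", "body": {"series": [[0,0,0.01,0,0,0],[0,0,0.017,0,0,0],[0,0,0.017,0,0,0],[0,0,0.017,0,0,0]]}}

```text
time: 4.2
ee_pos: [0.4254, 0.1748, 0.2247]
eef_rot: [0.145, 0.989, 0.0, -0.0]
ft_force: [-1.6, 0.8, 2.5]
width: 0.0003
grip_force: 1.1
```

```bash
python3 f.py
```

```text
4.5 [-1.26  0.41  2.49] tip 0.0428 [0.4254 0.1748 0.2248]
```

Request:
{"method": "play_rows", "body": {"series": [[0,0,0.01,0,0,0],[0,0,0.02,0,0,0],[0,0,0.02,0,0,0],[0,0,0.02,0,0,0]]}}

```text
time: 4.9
ee_pos: [0.4254, 0.1748, 0.2217]
eef_rot: [0.145, 0.989, 0.0, -0.0]
ft_force: [-2.5, 1.3, 4.5]
width: 0.0003
grip_force: 1.9
```

```bash
python3 f.py
```

```text
5.2 [-2.53  0.94  3.65] tip 0.0397 [0.4254 0.1747 0.2217]
```

Request:
{"method": "play_rows", "body": {"series": [[0,0,0.01,0,0,0],[0,0,0.013,0,0,0],[0,0,0.013,0,0,0],[0,0,0.013,0,0,0],[0,0,0.013,0,0,0]]}}

```text
time: 5.7
ee_pos: [0.4255, 0.1747, 0.2198]
eef_rot: [0.145, 0.989, 0.0, 0.0]
ft_force: [-3.3, 1.9, 4.4]
width: 0.0004
grip_force: 2.4
```

```bash
python3 f.py; python3 to.py .4199 -.0309 .07 .31
```

```text
6.0 [-2.77  0.81  4.7 ] tip 0.0378 [0.4254 0.1748 0.2198]
t 6.0 shift [-0.358 -1.324 -0.215] turn [ 0.     0.    -1.148] rows 5.0 F [-2.47  1.12  4.38]
```

The left leaf gives about 9 mm at 4.7 N, which makes it the tired one. The middle clamp is next.

Request:
{"method": "play_rows", "body": {"series": [[0,0,-0.3,0,0,0],[-0.05,-0.1,-0.6,0,0,-0.1],[-0.15,-0.4,-0.68,0,0,-0.38],[-0.25,-0.7,-0.68,0,0,-0.66],[-0.35,-1,-0.68,0,0,-0.94]]}}

```text
time: 6.5
ee_pos: [0.4327, 0.0253, 0.3222]
eef_rot: [-0.081, 0.997, -0.0, 0.001]
ft_force: [0.4, -1.0, 0.1]
width: 0.0003
grip_force: 0.0
```

```bash
python3 to.py .4199 -.0309 .14 .31
```

```text
t 6.5 shift [ 0.145 -0.356  0.001] turn [-0.001  0.003 -0.281] rows 2.0 F [ 0.42 -0.96  0.08]
```

Request:
{"method": "play_rows", "body": {"series": [[0.12,-0.3,0,0,0,-0.21],[0.12,-0.3,0,0,0,-0.21],[0.12,-0.3,0,0,0,-0.21],[0.12,-0.3,0,0,0,-0.21]]}}

```text
time: 6.9
ee_pos: [0.4222, -0.0192, 0.3217]
eef_rot: [-0.133, 0.991, -0.0, 0.0]
ft_force: [-0.6, 0.9, 0.1]
width: 0.0002
grip_force: 0.0
```

```bash
python3 w.py w3; python3 to.py .4199 -.0309 .0485 .31
```

```text
[ 0.4222 -0.0192  0.3217] [-1.333e-01  9.911e-01 -1.000e-04  1.000e-04] [-0.55  0.9   0.1 ] 0.0
pad
(195, [162.4, 210.8], [0.4342, -0.1487, 0.0445])
(198, [313.8, 231.6], [0.4192, -0.0301, 0.0445])
blue
(1874, [153.7, 253.8], [0.47, -0.1495, 0.048])
t 6.95 shift [ 0.036 -0.073  0.608] turn [-0.001 -0.    -0.079] rows 2.0 F [0.02 0.22 0.91]
```

View pics/w3.png

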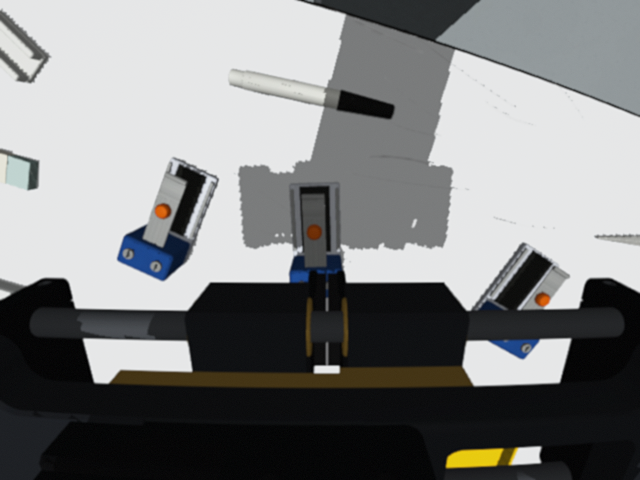

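The wrist view shows the middle pad at (314,232) and the right pad at (162,211). Both match the top camera to within 2 mm.

Request:
{"method": "play_rows", "body": {"series": [[0.036,-0.07,0.2,0,0,-0.08],[0.036,-0.07,0.45,0,0,-0.08],[0.036,-0.07,0.6,0,0,-0.08],[0.036,-0.07,0.6,0,0,-0.08],[0.036,-0.07,0.6,0,0,-0.08]]}}

```text
time: 7.45
ee_pos: [0.42, -0.0308, 0.2322]
eef_rot: [-0.155, 0.988, -0.0, -0.0]
ft_force: [0.0, -0.2, 0.2]
width: -0.0001
grip_force: 0.0
```

```bash
python3 f.py; python3 to.py .4195 -.0305 .047 .31
```

```text
7.75 [ 0.33  0.19 -0.05] tip 0.0506 [ 0.4199 -0.0314  0.2326]
t 7.75 shift [0.001 0.006 0.024] turn [-0.     0.003 -0.001] rows 1.0 F [ 1.03 -0.39 -0.63]
```

Descend 5.5 mm (about 2 mm into the pad).

Request:
{"method": "play_rows", "body": {"series": [[0,0,0.015,0,0,0],[0,0,0.025,0,0,0],[0,0,0.036,0,0,0],[0,0,0.036,0,0,0],[0,0,0.036,0,0,0]]}}

```text
time: 8.25
ee_pos: [0.4196, -0.0315, 0.2264]
eef_rot: [-0.154, 0.988, -0.0, -0.0]
ft_force: [-1.2, -0.3, 3.5]
width: 0.0008
grip_force: 1.8
```

```bash
python3 f.py
```

```text
8.55 [-1.37 -0.21  3.52] tip 0.0444 [ 0.4196 -0.0315  0.2264]
```

2.6 mm gave 3.5 N, so the middle leaf looks sound. I'll go 1.2 mm further.

Request:
{"method": "play_rows", "body": {"series": [[0,0,0.008,0,0,0],[0,0,0.008,0,0,0],[0,0,0.008,0,0,0],[0,0,0.008,0,0,0],[0,0,0.008,0,0,0]]}}

```text
time: 9.05
ee_pos: [0.4195, -0.0315, 0.2252]
eef_rot: [-0.154, 0.988, -0.0, -0.0]
ft_force: [-1.7, 0.4, 5.2]
width: 0.0003
grip_force: 2.7
```

```bash
python3 f.py;  python3 to.py .434 -.150 .09 -.158
```

```text
9.35 [-2.42 -0.7   5.4 ] tip 0.0432 [ 0.4195 -0.0315  0.2252]
t 9.35 shift [ 0.149 -0.782 -0.312] turn [-0.    -0.     0.893] rows 4.0 F [-3.19 -1.43  5.25]
```

The middle leaf gives 3.8 mm at 5.4 N, so it is sound. Now the right clamp.

Request:
{"method": "play_rows", "body": {"series": [[0,0,-0.3,0,0,0.1],[0.05,-0.26,-0.32,0,0,0.36],[0.1,-0.52,-0.32,0,0,0.62],[0.15,-0.78,-0.32,0,0,0.89],[0.15,-0.78,-0.32,0,0,0.89]]}}

```text
time: 9.85
ee_pos: [0.4336, -0.1543, 0.2734]
eef_rot: [0.084, 0.996, -0.001, 0.001]
ft_force: [-0.1, 0.4, 0.1]
width: 0.0008
grip_force: 0.0
```

Request:
{"method": "play_rows", "body": {"series": [[0,0,0.1,0,0,0],[0,0,0.25,0,0,0],[0,0,0.25,0,0,0],[0,0,0.25,0,0,0]]}}

```text
time: 10.25
ee_pos: [0.4337, -0.1495, 0.2357]
eef_rot: [0.078, 0.997, -0.0, -0.0]
ft_force: [0.6, -0.5, 0.6]
width: 0.0006
grip_force: 0.0
```

```bash
python3 f.py; python3 to.py .434 -.150 .047 -.158
```

```text
10.55 [ 0.1  -0.21 -0.33] tip 0.0543 [ 0.4341 -0.1497  0.2363]
t 10.55 shift [ 0.    -0.002  0.049] turn [0.001 0.002 0.003] rows 1.0 F [0.6  0.09 0.11]
```

Request:
{"method": "play_rows", "body": {"series": [[0,0,0.03,0,0,0],[0,0,0.05,0,0,0],[0,0,0.06,0,0,0],[0,0,0.065,0,0,0],[0,0,0.065,0,0,0]]}}

```text
time: 11.05
ee_pos: [0.4337, -0.1497, 0.2259]
eef_rot: [0.078, 0.997, 0.0, -0.0]
ft_force: [-2.8, 1.4, 4.2]
width: 0.0008
grip_force: 2.3
```

```bash
python3 f.py
```

```text
11.35 [-2.93  1.24  4.6 ] tip 0.0439 [ 0.4337 -0.1497  0.2259]
```

The right leaf gives 3.1 mm at about 5 N, so it is sound. The left clamp is the tired one; I'll lift off and return to it.

Request:
{"method": "play_rows", "body": {"series": [[0,0,-0.3,0,0,0],[0,0.1,-0.6,0,0,0],[0,0.4,-0.65,0,0,0],[0,0.7,-0.65,0,0,0],[0,1,-0.65,0,0,0]], "fingers": 1}}

```text
time: 11.85
ee_pos: [0.4574, -0.0001, 0.3242]
eef_rot: [0.079, 0.997, 0.0, 0.001]
ft_force: [1.4, 0.8, -0.2]
width: 0.0327
grip_force: 0.0
```

```bash
python3 to.py .467 .163 .12 -.29; python3 - <<'E'
from m import *
im=vision.camera('top'); show('top',im)
E
```

```text
t 11.85 shift [0.108 1.084 0.149] turn [0.003 0.005 0.253] rows 4.0 F [ 1.36  0.79 -0.24]
pad
(94, [215.0, 142.9], [0.8095, 0.248, 0.0445])
(101, [178.9, 172.3], [0.7395, 0.3292, 0.0445])
(21, [390.0, 303.0], [0.4346, -0.151, 0.0445])
(19, [244.8, 308.4], [0.4266, 0.1756, 0.0445])
blue
(753, [383.0, 147.0], [0.7973, -0.1434, 0.048])
(240, [326.2, 141.3], [0.8114, -0.0108, 0.048])
(62, [587.6, 143.2], [0.8042, -0.6284, 0.048])
(123, [392.4, 284.5], [0.4761, -0.1569, 0.048])
(121, [250.3, 290.1], [0.4672, 0.1632, 0.048])
(341, [153.7, 351.3], [0.3359, 0.3727, 0.048])
```

Request:
{"method": "play_rows", "body": {"series": [[0.03,0.3,0.05,0,0,0.1],[0.06,0.6,0.1,0,0,0.2],[0.09,0.9,0.15,0,0,0.25],[0.11,1,0.15,0,0,0.25],[0.11,1,0.15,0,0,0.25]]}}

```text
time: 12.4
ee_pos: [0.4641, 0.1513, 0.3005]
eef_rot: [0.141, 0.99, -0.0, -0.0]
ft_force: [0.1, -0.8, -0.3]
width: 0.0763
grip_force: 0.0
```

```bash
python3 w.py w4; python3 to.py .467 .163 .015 -.29
```

```text
[0.4641 0.1513 0.3005] [ 1.411e-01  9.900e-01 -2.000e-04 -0.000e+00] [ 0.14 -0.82 -0.32] 0.076
pad
(246, [346.3, 187.4], [0.4266, 0.1745, 0.0445])
(205, [84.9, 256.0], [0.4197, -0.0297, 0.0445])
blue
(1474, [584.4, 17.1], [0.3623, 0.3508, 0.048])
(1891, [346.4, 242.4], [0.4641, 0.164, 0.048])
t 12.45 shift [0.009 0.093 0.691] turn [-0.001  0.001  0.008] rows 3.0 F [ 0.8  -0.04  0.02]
```

View pics/w4.png

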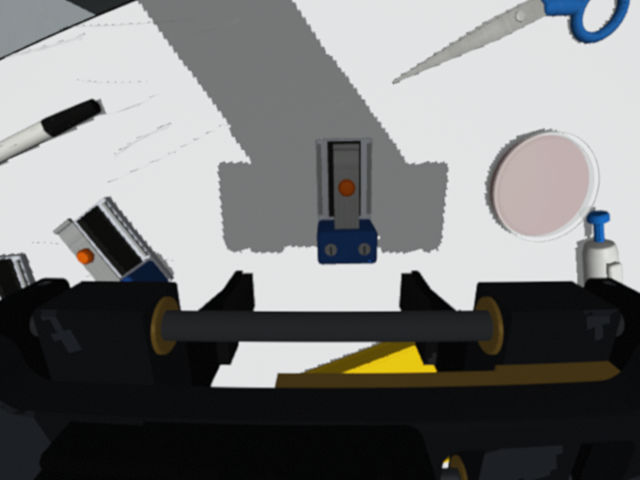

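The wrist view shows the blue block at (346,242), parallel to the gripper and whole. The 14 mm sideways shift centres it.

Request:
{"method": "play_rows", "body": {"series": [[0.005,0.09,0.2,0,0,0],[0.005,0.09,0.4,0,0,0],[0.005,0.09,0.55,0,0,0],[0.005,0.09,0.66,0,0,0],[0.005,0.09,0.69,0,0,0]]}}

```text
time: 12.95
ee_pos: [0.4673, 0.1602, 0.1961]
eef_rot: [0.144, 0.99, -0.001, -0.001]
ft_force: [-0.1, -0.1, -0.2]
width: 0.0864
grip_force: 0.0
```

Request:
{"method": "play_rows", "body": {"series": [[0,0,0,0,0,0],[0,0,0,0,0,0],[0,0,0,0,0,0],[0,0,0,0,0,0],[0,0,0,0,0,0]], "fingers": -1, "squeeze": 35}}

```text
time: 13.45
ee_pos: [0.4675, 0.1624, 0.1979]
eef_rot: [0.143, 0.99, 0.0, 0.0]
ft_force: [-0.1, 0.0, 1.2]
width: 0.0549
grip_force: 0.0
```

Request:
{"method": "play_rows", "body": {"series": [[0,0,0,0,0,0],[0,0,0,0,0,0],[0,0,0,0,0,0],[0,0,0,0,0,0]]}}

```text
time: 13.85
ee_pos: [0.4677, 0.1627, 0.1978]
eef_rot: [0.143, 0.99, 0.0, 0.0]
ft_force: [0.8, 2.3, 3.3]
width: 0.0441
grip_force: 35.0
```

Request:
{"method": "play_rows", "body": {"series": [[0,0,-0.1,0,0,0],[0,0,-0.25,0,0,0],[0,0,-0.4,0,0,0],[0,0,-0.5,0,0,0],[0,0,-0.5,0,0,0]]}}

```text
time: 14.35
ee_pos: [0.4676, 0.1621, 0.2735]
eef_rot: [0.143, 0.99, 0.0, 0.001]
ft_force: [0.8, 0.1, -4.0]
width: 0.0439
grip_force: 35.0
```

```bash
python3 f.py; python3 to.py .690 .173 .09 .135; python3 -c "
from h import *
print(status.read_state()['width'])
im=vision.camera('scene'); cv2.imwrite('pics/s1.png',cv2.resize(im[130:330,180:480],None,fx=2,fy=2))"
```

```text
14.65 [-0.28  0.14 -4.69] tip 0.0893 [0.467  0.1621 0.2713]
t 14.65 shift [-1.405  0.491 -0.007] turn [-0.002 -0.003 -0.807] rows 5.0 F [ 0.21  0.63 -4.87]
0.0434652211587056
```

View pics/s1.png

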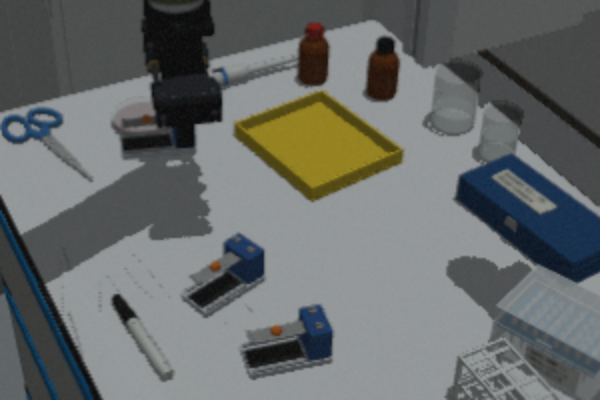

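The clamp hangs level in the fingers, around (150,135) in the crop, and the other two clamps haven't moved. Now I'll carry it to the tray at moderate speed.

Request:
{"method": "play_rows", "body": {"series": [[-0.1,0.03,0,0,0,0],[-0.3,0.1,0,0,0,-0.1],[-0.55,0.19,0,0,0,-0.25],[-0.8,0.28,0,0,0,-0.4],[-1,0.36,0,0,0,-0.55]]}}

```text
time: 15.2
ee_pos: [0.6283, 0.1715, 0.2715]
eef_rot: [-0.002, 1.0, -0.0, -0.0]
ft_force: [0.5, 0.5, -3.0]
width: 0.0439
grip_force: 35.0
```

Request:
{"method": "play_rows", "body": {"series": [[0,0,0,0,0,0],[0,0,0,0,0,0]]}}

```text
time: 15.4
ee_pos: [0.6266, 0.1713, 0.2711]
eef_rot: [0.0, 1.0, -0.001, -0.001]
ft_force: [-0.4, -0.0, -4.1]
width: 0.0438
grip_force: 35.0
```

```bash
python3 to.py .690 .173 .09 .135
```

```text
t 15.4 shift [-0.423  0.011 -0.007] turn [-0.002 -0.004 -0.259] rows 2.0 F [-0.35 -0.02 -4.1 ]
```

Request:
{"method": "play_rows", "body": {"series": [[-0.2,0.01,0,0,0,-0.12],[-0.4,0.01,0,0,0,-0.25],[-0.42,0.01,0.1,0,0,-0.26],[-0.42,0.01,0.2,0,0,-0.26],[-0.42,0.01,0.3,0,0,-0.26]]}}

```text
time: 15.9
ee_pos: [0.6882, 0.1733, 0.2256]
eef_rot: [-0.068, 0.998, -0.0, -0.001]
ft_force: [0.4, -1.0, -4.4]
width: 0.0437
grip_force: 35.0
```

Request:
{"method": "play_rows", "body": {"series": [[0,0,0.05,0,0,0],[0,0,0.09,0,0,0],[0,0,0.12,0,0,0],[0,0,0.14,0,0,0],[0,0,0.14,0,0,0]]}}

```text
time: 16.4
ee_pos: [0.6895, 0.1731, 0.2064]
eef_rot: [-0.068, 0.998, -0.0, -0.0]
ft_force: [0.3, -0.4, -5.0]
width: 0.0436
grip_force: 35.0
```

```bash
python3 f.py; python3 to.py .690 .173 .0198 .135
```

```text
16.7 [-0.05  0.12 -4.24] tip 0.0248 [0.6897 0.1731 0.2068]
t 16.7 shift [-0.002 -0.001  0.034] turn [0.    0.001 0.003] rows 1.0 F [-0.92 -0.49 -4.66]
```

5 mm to go. I'll lower gently until it touches the floor.

Request:
{"method": "play_rows", "body": {"series": [[0,0,0.01,0,0,0],[0,0,0.02,0,0,0],[0,0,0.03,0,0,0],[0,0,0.034,0,0,0],[0,0,0.034,0,0,0]]}}

```text
time: 17.2
ee_pos: [0.6896, 0.173, 0.2019]
eef_rot: [-0.068, 0.998, 0.0, 0.0]
ft_force: [-4.0, -1.0, 3.5]
width: 0.0434
grip_force: 35.0
```

```bash
python3 f.py
```

```text
17.5 [-4.99 -1.32  5.38] tip 0.0199 [0.6896 0.1731 0.2019]
```

It is on the floor, with the force up by 9 N. Release and rise.

Request:
{"method": "play_rows", "body": {"series": [[0,0,0,0,0,0],[0,0,0,0,0,0],[0,0,0,0,0,0],[0,0,0,0,0,0],[0,0,0,0,0,0]], "fingers": 0.8}}

```text
time: 18.0
ee_pos: [0.6896, 0.1731, 0.2013]
eef_rot: [-0.068, 0.998, -0.0, 0.0]
ft_force: [-0.1, -1.0, -0.2]
width: 0.0738
grip_force: 0.0
```

Request:
{"method": "play_rows", "body": {"series": [[0,0,-0.1,0,0,0],[0,0,-0.3,0,0,0],[0,0,-0.5,0,0,0],[0.1,0,-0.7,0,0,0],[0.3,0,-0.8,0,0,0]]}}

```text
time: 18.5
ee_pos: [0.6459, 0.1668, 0.3254]
eef_rot: [-0.068, 0.998, 0.0, 0.003]
ft_force: [0.0, -0.1, -0.1]
width: 0.0784
grip_force: 0.0
```

Request:
{"method": "play_rows", "body": {"series": [[0,0,0,0,0,0],[0,0,0,0,0,0],[0,0,0,0,0,0],[0,0,0,0,0,0]], "fingers": -1}}

```text
time: 18.9
ee_pos: [0.6453, 0.167, 0.3206]
eef_rot: [-0.068, 0.998, -0.0, -0.0]
ft_force: [0.2, 0.1, -0.1]
width: 0.0541
grip_force: 0.0
```

```bash
python3 w.py w5; python3 - <<'E'
from m import *
im=vision.camera('top'); print(*blobs('top',im,*O,.0485,8,400),*blobs('top',im,*B,.052,60,400),sep='\n')
print(*blobs('wrist',cv2.imread('pics/w5.png'),*O,.0485,100,4000),sep='\n')
E
```

```text
[0.6453 0.167  0.3206] [-6.820e-02  9.977e-01 -3.000e-04 -4.000e-04] [ 0.18  0.1  -0.1 ] 0.054
pad
(199, [326.9, 240.4], [0.646, 0.1672, 0.0445])
blue
(1568, [326.8, 286.6], [0.6836, 0.1723, 0.048])
(22, [249.7, 211.9], [0.6452, 0.1658, 0.0485])
(20, [389.9, 303.0], [0.4345, -0.1501, 0.0485])
(18, [336.9, 310.3], [0.4199, -0.0305, 0.0485])
(239, [326.2, 141.4], [0.8099, -0.0107, 0.052])
(102, [392.7, 284.3], [0.4764, -0.1569, 0.052])
(111, [330.8, 292.2], [0.4603, -0.0172, 0.052])
(351, [153.7, 351.3], [0.3364, 0.3712, 0.052])
(199, [326.9, 240.4], [0.6448, 0.167, 0.0485])
```

View pics/w5.png

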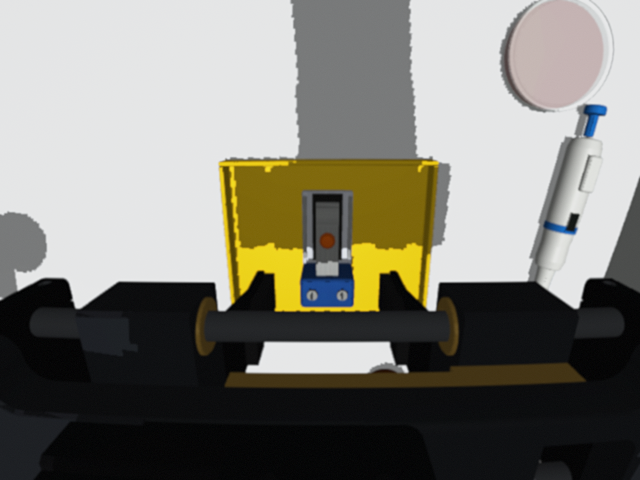

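The clamp stands upright in the tray, with its pad at (327,240). The pad is at about (0.645, 0.167), directly under the tool. Now the confirming press.

Request:
{"method": "play_rows", "body": {"series": [[0,0,0.1,0,0,0],[0,0,0.2,0,0,0],[0,0,0.3,0,0,0],[0,0,0.4,0,0,0],[0,0,0.4,0,0,0]]}}

```text
time: 19.5
ee_pos: [0.644, 0.1668, 0.2579]
eef_rot: [-0.068, 0.998, -0.001, -0.002]
ft_force: [-0.3, -0.2, 0.6]
width: 0.0065
grip_force: 0.0
```

Request:
{"method": "play_rows", "body": {"series": [[0,0,0.06,0,0,0],[0,0,0.12,0,0,0],[0,0,0.16,0,0,0],[0,0,0.16,0,0,0],[0,0,0.16,0,0,0]]}}

```text
time: 20.0
ee_pos: [0.645, 0.167, 0.2375]
eef_rot: [-0.068, 0.998, -0.0, 0.0]
ft_force: [0.8, 0.4, 0.8]
width: 0.0005
grip_force: 0.0
```

```bash
python3 f.py;python3 to.py .6452 .1668 .0423 .135
```

```text
20.3 [-0.09  0.13  0.  ] tip 0.0557 [0.6451 0.167  0.2377]
t 20.3 shift [-0.001 -0.001  0.089] turn [0.    0.001 0.003] rows 1.0 F [ 0.1  -1.11  0.25]
```

Request:
{"method": "play_rows", "body": {"series": [[0,0,0.03,0,0,0],[0,0,0.045,0,0,0],[0,0,0.06,0,0,0],[0,0,0.075,0,0,0],[0,0,0.075,0,0,0]]}}

```text
time: 20.8
ee_pos: [0.6449, 0.167, 0.2259]
eef_rot: [-0.068, 0.998, -0.0, -0.0]
ft_force: [-2.1, -0.3, 4.4]
width: 0.0003
grip_force: 1.9
```

```bash
python3 f.py
```

```text
21.1 [-2.3  -0.56  3.49] tip 0.0442 [0.6449 0.167  0.2262]
```

Request:
{"method": "play_rows", "body": {"series": [[0,0,0.01,0,0,0],[0,0,0.014,0,0,0],[0,0,0.014,0,0,0],[0,0,0.014,0,0,0],[0,0,0.014,0,0,0]]}}

```text
time: 21.6
ee_pos: [0.645, 0.167, 0.224]
eef_rot: [-0.068, 0.998, -0.0, 0.0]
ft_force: [-2.7, -0.8, 5.6]
width: 0.0003
grip_force: 2.4
```

```bash
python3 f.py
```

```text
21.9 [-3.13 -0.12  4.78] tip 0.042 [0.645 0.167 0.224]
```

The leaf gave 9 mm at 4.8 N, so the tired clamp is confirmed. Retract, check and hand in.

Request:
{"method": "play_rows", "body": {"series": [[0,0,-0.1,0,0,0],[0,0,-0.4,0,0,0],[0,0,-0.7,0,0,0],[0.3,0,-0.8,0,0,0],[0.6,0,-0.8,0,0,0]]}}

```text
time: 22.4
ee_pos: [0.5561, 0.1543, 0.3477]
eef_rot: [-0.068, 0.998, 0.001, 0.003]
ft_force: [0.4, 0.1, -0.0]
width: 0.0008
grip_force: 0.0
```

Request:
{"method": "play_rows", "body": {"series": [[0.3,0,0,0,0,0],[0.6,0,0,0,0,0],[0.6,0,0,0,0,0],[0.6,0,0,0,0,0],[0.6,0,0,0,0,0]]}}

```text
time: 22.9
ee_pos: [0.4676, 0.1425, 0.3448]
eef_rot: [-0.068, 0.998, 0.0, 0.001]
ft_force: [0.5, 0.6, 0.0]
width: 0.0006
grip_force: 0.0
```

```bash
python3 - <<'E'
from h import *
s=status.read_state(); print(s['ee_pos'],s['ft_force'])
im=vision.camera('scene'); cv2.imwrite('pics/s2.png',cv2.resize(im[130:330,180:480],None,fx=2,fy=2))
E
```

```text
[0.46759608 0.14253254 0.34484056] [0.46465386 0.56719453 0.04678911]
```

View pics/s2.png

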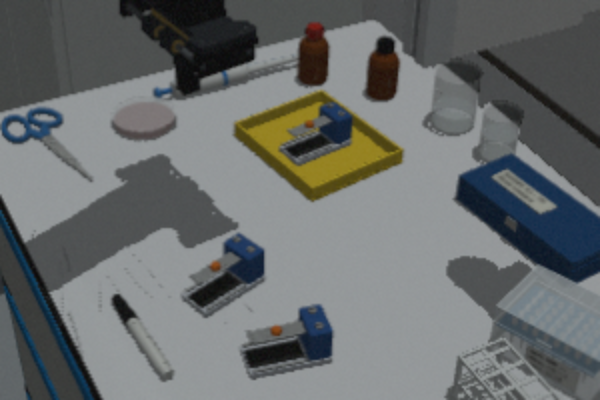

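The clamp stands upright in the tray at (315,135), the other two clamps and the dish are where they were, and the robot is clear.

```bash
python3 -c "
from bench import job
print(job.close_job())"
```

```text
the job is handed in; nothing more can be done
None
```

The left clamp was the tired one: its leaf gave about 9 mm at 4.7 N, against 3–4 mm at about 5 N for the other two. It now stands upright in the tray, a second press there again gave about 9 mm at 4.8 N, and I handed the job in at about 23 s; no verdict was returned.

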